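# Uncover a tube shaker and fit its tube plate over the locating pins

## Task

The tube shaker is needed: lift the clear dust cover off it and stand the cover the right way up on the free worktop, touching neither the shaker, the draining stand nor the bottles and timer. Then take the washed metal tube plate with the red lifting bar out of the sloping draining stand, and lower it gently over the two pins of the shaker's head until it lies flush on the head; let go of it. Do not knock over or push away the bottles and the timer.

Things in the scene. Friction and masses are not known exactly. Their poses are not given: they have to be found in the camera images.
- shaker: Tube shaker, fixed: off-white housing 144 (x) x 150 (y) x 70 mm high, sloping dark control panel at its front (-x). Origin: centre of its underside on the worktop, z up. On its top sits the dark flat drive head, 84 (x) x 124 (y) mm, centred at x = +17 mm, with two steel pins. At the start the dust cover stands over head and pins.
- shaker_deck (a point): Centre of the head's flat upper face (the deck), 80 mm above the worktop, axes as the shaker's. Two upright pins, 9 mm thick, stand on the deck at y = +50 and -50 mm from here; they rise 28 mm above it, the top 11 mm tapering to a blunt nose 4 mm wide.
- cover: Loose dust cover of clear bluish plastic, a box open below, 102 (x) x 142 (y) x 49 mm, walls 3 mm, 0.14 kg, black lifting bar on top. Origin: centre of its open lower rim. At the start the rim rests on the shaker's housing, 70 mm up, long sides along the shaker's y; the pins reach 38 mm up into it, so lift it straight up at least 50 mm first.
- cover_bar (a point): Middle of the cover's black lifting bar, 75 mm above the cover's rim, axes as the cover's. The bar is 64 mm long along x, 14 mm wide in y (grip it across y) and 16 mm high, on two posts at x = +-22 mm, with 18 mm of air between it and the cover's top.
- tube_plate: Loose aluminium tube plate 84 (x) x 124 (y) x 16 mm, 0.42 kg, 16 wells, and through holes of 12 mm for the pins at x = 0, y = +50 and -50 mm. The same after half a turn. Origin: centre of its underside; z: its upward normal. At the start it lies in the stand on a 30 degree slope: y level, z leaning 30 degrees from vertical towards the stand's front (about towards the robot).
- plate_bar (a point): Middle of the plate's red lifting bar, 54 mm above the plate's underside (38 mm above its top face), axes as the plate's. The bar is 64 mm long along the plate's x, 14 mm wide in y (grip it across y) and 16 mm high, on two posts at x = +-22 mm, with 30 mm of air between it and the plate.
- stand: Wire draining stand over a grey-blue drip tray 114 (x) x 150 (y) mm, fixed. Origin: centre underneath, on the worktop, z up, front = -x. Two wires rising at 30 degrees towards +x carry the plate; at their low front ends they are bent up 17 mm and keep it from sliding off, so lift the plate out along its own z. Top of the stand 83 mm.
- amber_bottle: Bystander: amber bottle with red cap, 47 mm across, 85 mm high, at the back. Origin: centre of its underside.
- sanitiser: Bystander: clear bottle with green label and white cap, 55 mm across, 135 mm high, at the right. Origin: centre of its underside.
- white_bottle: Bystander: plain white bottle, 48 mm across, 98 mm high, at the left. Origin: centre of its underside.
- timer: Bystander: white desk timer with three keys, 66 x 66 x 20 mm, at the right front. Origin: centre of its underside.
Mind the look-alikes: they are no part of the job. Leave any purple look-alike of the stand alone.

How it is judged (in metres and radians):
At the end, for the whole second after the job is handed in: Plate released and at rest flush on the head, pins through its holes: underside within 3 mm of the deck, centre within 4 mm, tilt < 0.04, yaw within 0.06 rad (or half a turn). Cover at rest, rim on the worktop within 5 mm, tilt < 0.06, touching no shaker, stand, plate or bystander (z of tube_plate in the frame of shaker_deck between -0.003 and 0.003 m and horizontal distance between tube_plate and shaker_deck below 0.004 m and angle between tube_plate's own z axis and vertical below 0.04 rad and angle between the y axis of tube_plate and the y axis of shaker_deck, either way round below 0.06 rad and linear speed of each of tube_plate, cover below 0.01 m/s and height (world z) of cover between -0.005 and 0.005 m and angle between cover's own z axis and vertical below 0.06 rad and contact force between cover and shaker below 0.05 N and contact force between cover and stand below 0.05 N and contact force between cover and tube_plate below 0.05 N and contact force between cover and amber_bottle below 0.05 N and contact force between cover and sanitiser below 0.05 N and contact force between cover and white_bottle below 0.05 N and contact force between cover and timer below 0.05 N).
It fails at once if the plate is dropped onto the shaker's head (it passes the last 15 mm above the deck faster than 0.3 m/s) (z of tube_plate in the frame of shaker_deck below 0.015 m and horizontal distance between tube_plate and shaker_deck below 0.02 m and linear speed of tube_plate above 0.3 m/s).
It fails at once if the plate is rammed onto the shaker (contact force over 90 N) (contact force between tube_plate and shaker above 90 N).
It fails at once if a bystander is pushed more than 30 mm (distance of any of amber_bottle, sanitiser, white_bottle, timer from where it was at the start of the episode above 0.03 m).
It fails at once if a bystander is tipped over (angle between any of amber_bottle, sanitiser, white_bottle, timer's own z axis and vertical above 0.35 rad).
It also fails if it takes over 64 s, if anything falls off the work surface, if the arm or the gripper's body presses on something with over 40 N, if the wrist force passes 120 N, or if a joint passes its speed limit or range.

## Robot

A 6-joint arm with a two-finger parallel gripper is mounted at the origin on a cart in front of the work surface, level with it; the furniture and walls round the work are solid. World frame = base frame: x ahead of the robot, y to its left, z up, the work surface at z = 0. Lengths are in m, angles in degrees, forces in N, time in s.
With the tool pointing down it reaches from about 0.3 to 0.75 m from the base axis. Payload 8.5 kg.
Tool frame: the origin (TCP) lies at the very end of the fingers, on their centre line; the grasp point (between the pads) lies 19 mm behind it; z points along the fingers, y is the line along which they close (so a half turn about z gives the same grasp; the last joint's range is limited). The gripper opens to 85 mm and grips with 20 to 120 N. Pads are 22 mm wide; open, the fingers measure 114 mm over their backs; the gripper's body (76 mm by 85 mm) begins 54 mm behind the grasp point. The pads swing forward as they close: fully open they stand 13 mm farther back than shut.
Start: joints at [-82.466, 21.807, 74.336, -0, 83.858, -12.336], TCP at [0.187, -0.517, 0.231] pointing down, gripper open.
Joint ranges: [-178.18, 178.18], [-50.72, 133.34], [12.68, 142.11], [-81.47, 261.47], [9.98, 163.14], [-165.26, 165.26]. Speed limits (degrees/s): [136.94, 136.94, 180, 180, 180, 180].

## Interface

Orientations are given as a 3x3 rotation matrix whose columns are the frame's x, y, z axes.
In Python, from rig import observe, cams, ticket gives the robot as it stands.
- The arm moves only by the tool move_arm, never from a script. Its arguments are lists of equal length, an entry for each row: "jaw": the finger opening in cm, from 0 to 8.54; "dp": the shift along the tool's x, y, z in cm, a list of three; "turn": the turn, a rotation vector about the tool's x, y, z in rad, a list of three. In form: {"jaw": [jaw, ...], "dp": [[tx, ty, tz], ...], "turn": [[wx, wy, wz], ...]}. A call has 1 to 12 rows; each row shifts and turns the commanded pose from where the row before left it, along the tool's axes as they then stand; what a row does not reach is not made up. A row lasts 1/12 s, in which the tool goes at most 41.7 mm and 7.16 degrees, less where a joint would pass 70% of its speed; a pose out of reach is approached as far as the arm can. A call is refused whole if a number of a shift passes 4.17 or a number of a turn 0.125, either way. A call with a gripper value outside its range is refused whole. The fingers move at their own pace and stop on an object; "force" is the grip in N (left out, the last holds). Time passes only in rows, so rows that do not move let the fingers close. It gives the time, the measured TCP pose, the force, the opening and the grip force at its end, in the units of the state.
- observe(): the state, without advancing time (a new reading comes with each control period).
- cams.get_image(name): name is "scene" or "side" or "wrist"; returns (picture, depth): 400x640x3 uint8, red, green, blue; 400x640 float32, m along the optical axis (not along the pixel's ray), 0 where there is no reading.
- cams.calibration(name): a dict with "vertical_fov" (degrees; the focal length in pixels is half the picture's height over the tangent of half this angle, whatever the lens; pixels are square), "cx", "cy" (the principal point, pixels), "view" (4x4, takes a point from world to camera coordinates); the wrist camera has in their place "tool_from_camera" (4x4, takes a point from camera to tool coordinates, whose origin is the TCP and whose axes are the flange's). Camera axes: x right, y up, looking along -z (the intrinsics and any distortion apply to the point x, -y, -z); pixel columns grow to the right and rows downward; lengths in m; the calibration is good to about 2 mm. A picture is of the moment at which its call begins: read the wrist's pose just before it. calibration takes no time and is no camera call.
- ticket.close_job(): hands the job in; it is judged then, once.
Trained networks look in the newest picture that a camera, given by its name, has taken for a name from the list of things; names that differ only in an ending like _2 or _b are one class to them, and where a whole thing is asked for, a point or a joint stands for the part that bears it (a point fixed in the world has none). Each returns a list of dicts, best first, with "p" (0 to 1); they miss things now and then, are a little off and sometimes report something else, mostly with a low value. They report only what shows in the picture. A call takes as long as a camera call. They do not tell look-alikes from the thing itself.
- cams.spot_in(camera, query): "box" ([centre column, centre row, width, height] as shares, 0 to 1, of the picture: columns of its width, rows of its height, round what is visible of it).
- cams.outline_of(camera, query): "mask" (400x640 bool, what is visible of it) and "box" ([centre column, centre row, width, height] as shares, 0 to 1, of the picture: columns of its width, rows of its height, round what is visible of it).
- cams.mark_of(camera, query): "location" ([column, row] as shares, 0 to 1, of the picture: columns of its width, rows of its height: a listed point, or the origin of a listed thing).
The state is a dict: "time_s": time; "q": joint angles; "qvel": joint speeds; "joint_efforts": joint torques, N m; "position": TCP position; "tool_rot": TCP orientation; "ft_force": force on the tool from outside, world axes, zero at the start; "wrist_torque": the same for the moment, N m; "grip_width": finger opening in m; "gripper_force": force on a finger pad.
Only numpy, scipy, OpenCV 4.12 (cv2) and the standard library are available. Lean on these libraries where they do the work, as an engineer would, in place of code of your own. Each camera call takes 0.05 s, during which the arm holds its last target. There are 200 camera calls.

## Working session

There is one attempt and no reset: what is moved stays moved. The work goes in short steps, Python scripts to look and compute and a tool call to move; the robot and the scene stay as the last step left them, time stands still between calls to the robot, and variables do not carry over. Pictures are saved under pics/ and viewed, at most 10 in all, crops included, and the job is handed in when it is done.

Besides the shell and the picture viewer there is one more tool, called after "Request:" by a JSON object that holds its "method" and its "body". move_arm: Moves the arm, as the interface text tells. Its arguments: {"type":"object","properties":{"jaw":{"type":"array","items":{"type":"number"}},"dp":{"type":"array","items":{"type":"array","items":{"type":"number"}}},"turn":{"type":"array","items":{"type":"array","items":{"type":"number"}}},"force":{"type":"number"}},"required":["jaw","dp","turn"]}

```bash
mkdir -p pics; ls
cat > h.py <<'E'
import numpy as np, cv2
from rig import observe, cams, ticket
def K(name):
    c=cams.calibration(name); f=200/np.tan(np.radians(c["vertical_fov"])/2)
    return c,f
def T_wc(name):
    c,f=K(name)
    if "view" in c: return np.linalg.inv(np.array(c["view"]))
    s=observe(); T=np.eye(4); T[:3,:3]=s["tool_rot"]; T[:3,3]=s["position"]
    return T@np.array(c["tool_from_camera"])
def pts(name,depth,T):
    c,f=K(name); v,u=np.mgrid[0:400,0:640]
    P=np.stack([(u-c["cx"])/f*depth,-(v-c["cy"])/f*depth,-depth,np.ones_like(depth)],-1)
    return (P@T.T)[...,:3]
def ray(name,u,v,T,z):
    c,f=K(name); d=T[:3,:3]@np.array([(u-c["cx"])/f,-(v-c["cy"])/f,-1]); o=T[:3,3]
    return o+d*(z-o[2])/d[2]
E
python3 - <<'E'
from h import *
for n in ["scene","side","wrist"]:
    c=cams.calibration(n); print(n,{k:(np.round(v,3).tolist()) for k,v in c.items() if not isinstance(v,str)},[v for v in c.values() if isinstance(v,str)])
    T=T_wc(n); im,d=cams.get_image(n); np.savez(f"{n}0.npz",im=im,d=d,T=T)
    cv2.imwrite(f"pics/{n}0.png",im[...,::-1])
    P=pts(n,d,T)
    if n=="wrist": continue
    for q in ["shaker","shaker_deck","cover","cover_bar","tube_plate","plate_bar","stand","amber_bottle","sanitiser","white_bottle","timer"]:
        for r in cams.mark_of(n,q)[:3]:
            u,v=r["location"][0]*640,r["location"][1]*400
            print(q,round(r["p"],2),int(u),int(v),P[min(int(v),399),min(int(u),639)].round(3))
s=observe(); print(s)
E
```

```text
pics
scene {'vertical_fov': 53.446, 'cx': 320.473, 'cy': 197.688, 'view': [[-0.866, -0.5, 0.006, 0.476], [0.363, -0.62, 0.695, -0.309], [-0.344, 0.604, 0.719, -1.36], [0.0, 0.0, 0.0, 1.0]]} []
shaker 0.77 329 259 [0.406 0.196 0.12 ]
shaker_deck 0.82 327 247 [0.437 0.154 0.116]
cover 0.98 331 249 [0.42  0.156 0.119]
cover_bar 0.93 326 237 [0.46  0.12  0.118]
cover_bar 0.7 381 172 [ 0.445 -0.318  0.082]
tube_plate 0.77 384 173 [ 0.434 -0.329  0.073]
plate_bar 0.78 390 166 [ 0.417 -0.337  0.113]
plate_bar 0.3 330 260 [0.403 0.193 0.114]
stand 0.88 381 187 [ 0.431 -0.309  0.01 ]
sanitiser 0.79 385 150 [ 0.506 -0.515  0.036]
white_bottle 0.94 278 354 [0.391 0.519 0.061]
timer 0.48 412 156 [ 0.27  -0.048  0.437]
side {'vertical_fov': 52.879, 'cx': 318.745, 'cy': 197.899, 'view': [[0.898, -0.441, -0.008, -0.514], [0.202, 0.395, 0.896, -0.2], [-0.392, -0.806, 0.443, -1.242], [0.0, 0.0, 0.0, 1.0]]} []
cover 0.66 273 198 [0.422 0.054 0.104]
cover_bar 0.67 269 178 [ 0.218 -0.534  0.448]
tube_plate 0.72 330 268 [ 0.44  -0.342  0.058]
tube_plate 0.3 371 256 [ 0.563 -0.358  0.07 ]
plate_bar 0.98 3
[... 471 characters left out ...]
08494e+01, -1.23365206e+01]), 'qvel': array([-0.04869417, -0.03212592,  0.03054154,  0.04822132, -0.06711817,
       -0.09370886]), 'joint_efforts': array([ 1.42682551e-03, -4.48327518e+01, -2.31461120e+01, -7.41726126e-05,
        4.66225192e-04, -5.42705592e-06]), 'position': array([ 0.18692028, -0.51722804,  0.2313189 ]), 'tool_rot': array([[ 9.40464474e-01,  3.39892000e-01, -3.14038064e-05],
       [ 3.39892002e-01, -9.40464472e-01,  5.99626157e-05],
       [-9.15335081e-06, -6.70666125e-05, -9.99999998e-01]]), 'ft_force': array([-0.52649051,  0.77877096, -0.0752204 ]), 'wrist_torque': array([-0.01583401, -0.02971245,  0.02301966]), 'gripper_force': 0.0, 'grip_width': 0.0854691367386334}
```

View pics/scene0.png

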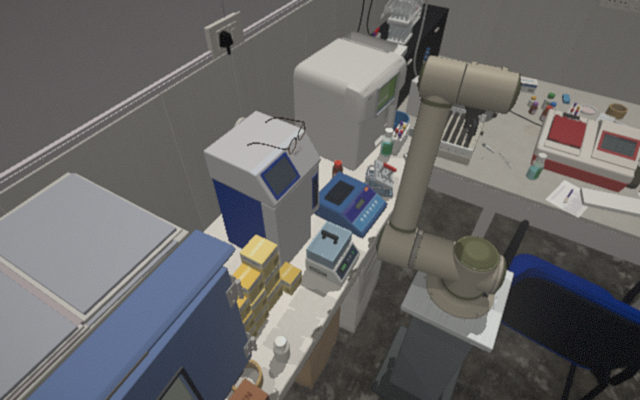

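View pics/side0.png

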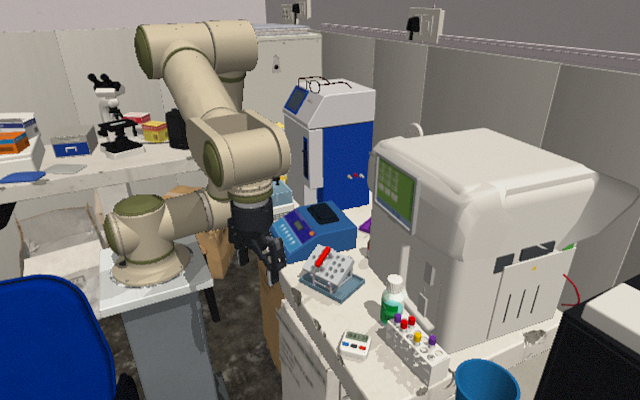

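The scene view has the covered shaker at about (330,252) and the white bottle at (280,348), with the free worktop between them. The side view has the stand and red-barred plate at (328,270), the sanitiser at (393,300) and the timer at (355,345). Something purple shows at (367,225), behind the blue instrument.

Run:
```python
from h import *
out=np.zeros((600,800,3),np.uint8)
for k,n in enumerate(["scene","side"]):
    z=np.load(n+"0.npz"); P=pts(n,z["d"],z["T"]); m=(z["d"]>0)&(P[...,2]<0.3)&(P[...,2]>-0.05)
    im=z["im"]
    # ortho map: y left->right from +0.65..-0.65, x up 0.2..0.8 ; 2 mm/px at 650x300 
    p=P[m]; c=im[m]; o=np.argsort(p[:,2]); p=p[o]; c=c[o]
    col=((0.65-p[:,1])/0.002).astype(int); row=((0.8-p[:,0])/0.002).astype(int)
    ok=(col>=0)&(col<649)&(row>=0)&(row<299)
    for a in (0,1):
        for b in (0,1): out[k*300+row[ok]+a,col[ok]+b]=c[ok]
for y in np.arange(-.6,.61,.1): cv2.line(out,(int((.65-y)/.002),0),(int((.65-y)/.002),600),(255,255,0) if abs(y)<.01 else (90,90,0),1)
for k in (0,300):
  for x in np.arange(.3,.8,.1): cv2.line(out,(0,int(k+(.8-x)/.002)),(650,int(k+(.8-x)/.002)),(90,90,0),1)
cv2.imwrite("pics/top.png",out[...,::-1])
a=np.load("scene0.npz")["im"][210:400,220:400]; b=np.load("side0.npz")["im"][190:370,250:430]
cc=np.hstack([cv2.resize(a,(400,422),interpolation=2),cv2.resize(b,(400,422),interpolation=2)])
cv2.imwrite("pics/crops.png",cc[...,::-1])
```

```text
(no output)
```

View pics/top.png

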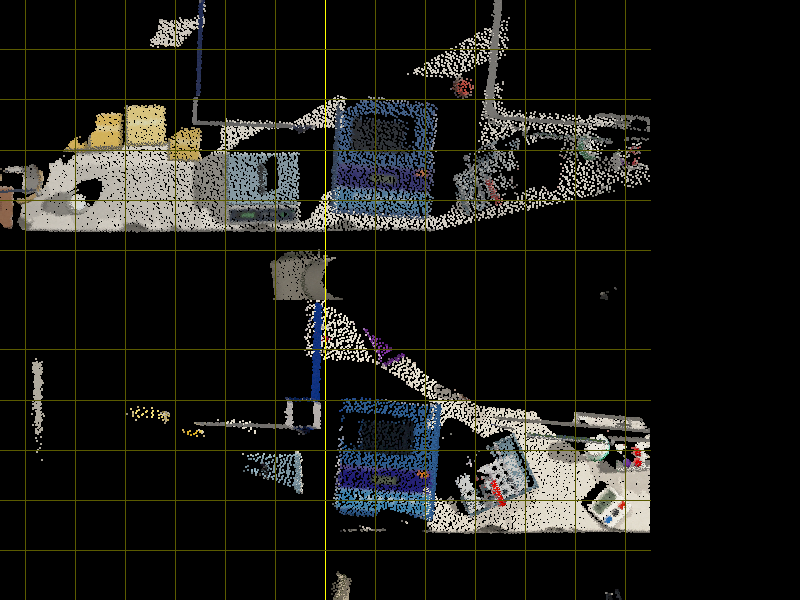

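View pics/crops.png

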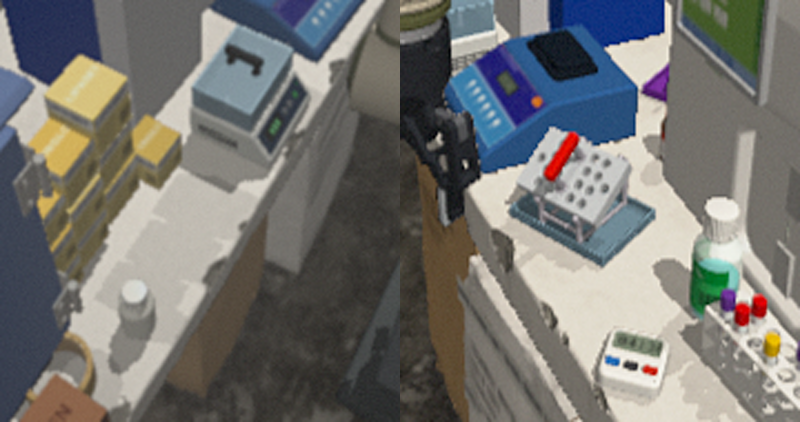

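The candidates for the plate are narrowed down: the only stand carrying a red-barred plate is at (328,270) in the side view. It is grey-blue, so it fits. The purple thing at (367,225) is the look-alike and I leave it alone. The free worktop is around x 0.42, y 0.35. I'm moving to look at the stand from above.

Request:
{"method": "move_arm", "body": {"jaw": [8.5,8.5,8.5,8.5,8.5,8.5,8.5,8.5,8.5], "dp": [[2.7,-1.1,-1.6],[2.7,-1.1,-1.6],[2.7,-1.1,-1.6],[2.7,-1.1,-1.6],[2.7,-1.1,-1.6],[2.7,-1.1,-1.6],[2.7,-1.1,-1.6],[2.7,-1.1,-1.6],[0,0,0]], "turn": [[0,0,0],[0,0,0],[0,0,0],[0,0,0],[0,0,0],[0,0,0],[0,0,0],[0,0,0],[0,0,0]], "force": 60}}

```text
time_s: 2.0
position: [0.3631, -0.3585, 0.3628]
tool_rot: [[0.939, 0.344, 0.004], [0.344, -0.939, -0.004], [0.002, 0.005, -1.0]]
ft_force: [0.4, -0.3, 0.5]
grip_width: 0.0847
gripper_force: 0.0
```

```bash
cat >> h.py <<'E'
def look(tag,name="wrist"):
    T=T_wc(name); im,d=cams.get_image(name); np.savez(tag+".npz",im=im,d=d,T=T); P=pts(name,d,T)
    cv2.imwrite(f"pics/{tag}.png",im[...,::-1]); return im,d,T,P
def plane(p,tol=0.003,it=300):
    rng=np.random.default_rng(0); best=None
    for _ in range(it):
        a=p[rng.choice(len(p),3,replace=False)]; n=np.cross(a[1]-a[0],a[2]-a[0]); l=np.linalg.norm(n)
        if l<1e-9: continue
        k=abs((p-a[0])@(n/l))<tol
        if best is None or k.sum()>best.sum(): best=k
    c=p[best].mean(0); n=np.linalg.svd(p[best]-c,full_matrices=False)[2][2]; n*=np.sign(n[2])
    return c,n,best
E
python3 - <<'E'
from h import *
print(observe()["position"])
im,d,T,P=look("w1")
for q in ["tube_plate","plate_bar","stand"]:
    for r in cams.outline_of("wrist",q)[:2]:
        m=r["mask"]; print(q,round(r["p"],2),m.sum(),np.array(r["box"]).round(3)*[640,400,640,400],np.median(P[m],0).round(4))
        np.save("w1_"+q,m) if r["p"]>.5 else 0
    for r in cams.mark_of("wrist",q)[:2]: print(' mark',round(r["p"],2),np.array(r["location"])*[640,400])
E
```

```text
[ 0.36313428 -0.3585228   0.36277925]
tube_plate 0.72 5432 [316.16 114.    92.8   76.  ] [ 0.4405 -0.3312  0.0767]
plate_bar 0.94 5507 [317.44 113.6   91.52  73.2 ] [ 0.4408 -0.3308  0.0763]
 mark 0.78 [318.272 131.48 ]
stand 0.97 1756 [321.92 102.    94.72  85.6 ] [ 0.4909 -0.326   0.0047]
 mark 0.97 [322.688  99.6  ]
```

View pics/w1.png

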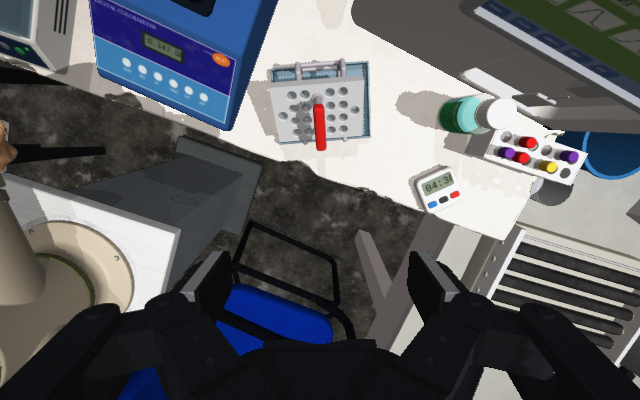

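The plate lies in the stand at (318,105), with its red bar at (320,127). The timer is at (438,188) and the sanitiser at (462,112). The bar runs along the image's vertical, so the tool yaw nearly matches it already. Next I fit the plate pose.

Run:
```python
from h import *
z=np.load("w1.npz"); im,d,T=z["im"],z["d"],z["T"]; P=pts("wrist",d,T)
hsv=cv2.cvtColor(im,cv2.COLOR_RGB2HSV)
m=np.load("w1_tube_plate.npy")|np.load("w1_plate_bar.npy")
box=np.zeros_like(m); box[60:160,260:375]=1
red=box&((hsv[...,0]<8)|(hsv[...,0]>172))&(hsv[...,1]>150)&(d>0)
pl=m&~cv2.dilate(red.astype(np.uint8),np.ones((5,5))).astype(bool)&(hsv[...,1]<60)
p=P[pl]; c,n,k=plane(p,.003)
print("plane",c.round(4),n.round(3),np.degrees(np.arccos(n[2])),"yaw of lean",np.degrees(np.arctan2(-n[1],-n[0])),k.sum(),len(p))
# in-plane axes: x up slope
x=np.array([0,0,1])-n*n[2]; x/=np.linalg.norm(x); y=np.cross(n,x)
q=np.c_[(p[k]-c)@x,(p[k]-c)@y].astype(np.float32)
(cx,cy),wh,an=cv2.minAreaRect(q); print("rect",cx,cy,wh,an)
for a in (0,1): print("pct",np.percentile(q[:,a],[0.5,1,99,99.5]))
ctr=c+cx*x+cy*y; print("topface ctr",ctr.round(4),"x",x.round(3),"y",y.round(3), "yaw x",np.degrees(np.arctan2(x[1],x[0])))
r=P[red]; h=(r-c)@n; s=h>0.025; r=r[s]; print("red n",len(r),"h pct",np.percentile((r-c)@n,[1,5,50,95,99]))
top=r[abs((r-c)@n-np.percentile((r-c)@n,60))<.006]
for nm,a in (("x",x),("y",y)): print(nm,np.percentile((top-ctr)@a,[1,50,99]))
q=np.c_[(top-ctr)@x,(top-ctr)@y].astype(np.float32); print("barrect",cv2.minAreaRect(q))
# image-based bar centre: red contour
cn=cv2.minAreaRect(np.argwhere(red)[:,::-1].astype(np.float32)); print("pix",cn)
```

```text
plane [ 0.4403 -0.33    0.073 ] [-0.453 -0.208  0.867] 29.923013974370395 yaw of lean 24.626294821477305 3693 4872
rect -0.006394784897565842 0.00017419829964637756 (0.12429320067167282, 0.08652550727128983) 89.91808319091797
pct [-0.04744096 -0.04683745  0.03640837  0.03652193]
pct [-0.06130158 -0.06081688  0.06120389  0.06158536]
topface ctr [ 0.4352 -0.3321  0.0698] x [0.788 0.361 0.499] y [-0.417  0.909  0.   ] yaw x 24.626294821477305
red n 458 h pct [0.03682527 0.04142045 0.04574093 0.04709897 0.04744478]
x [-0.02830386  0.00608897  0.03234307]
y [-6.17045298e-03  9.75634776e-05  6.39302441e-03]
barrect ((0.0015893429517745972, 8.895900100469589e-05), (0.012850433588027954, 0.06301797926425934), 89.968994140625)
pix ((319.37646484375, 126.89411926269531), (46.32469177246094, 10.277332305908203), 85.60128784179688)
```

Request:
{"method": "move_arm", "body": {"jaw": [8.5,8.5,8.5,8.5,8.5,8.5,8.5,8.5,8.5,8.5,8.5,8.5], "dp": [[1.5,-3.7,0],[1.5,-3.7,0],[1.5,-3.7,0],[1.5,-3.7,0],[1.5,-3.7,0],[1.5,-3.7,0],[1.5,-3.7,0],[1.5,-3.7,0],[1.5,-3.7,0],[1.5,-3.7,0],[1.5,-3.7,0],[1.5,-3.7,0]], "turn": [[0,0,0],[0,0,0],[0,0,0],[0,0,0],[0,0,0],[0,0,0],[0,0,0],[0,0,0],[0,0,0],[0,0,0],[0,0,0],[0,0,0]]}}

```text
time_s: 3.35
position: [0.3781, 0.1191, 0.3593]
tool_rot: [[0.941, 0.339, 0.0], [0.339, -0.941, -0.0], [0.0, 0.0, -1.0]]
ft_force: [2.0, 0.1, 1.2]
grip_width: 0.0851
gripper_force: 0.0
```

Request:
{"method": "move_arm", "body": {"jaw": [8.5,8.5,8.5,8.5,8.5], "dp": [[0,0,0],[0,0,0],[0,0,0],[0,0,0],[0,0,0]], "turn": [[0,0,0.117],[0,0,0.117],[0,0,0.117],[0,0,0],[0,0,0]]}}

```text
time_s: 3.77
position: [0.3786, 0.1173, 0.3591]
tool_rot: [[1.0, -0.002, -0.0], [-0.002, -1.0, -0.0], [-0.0, 0.0, -1.0]]
ft_force: [0.4, -0.1, -0.5]
grip_width: 0.0851
gripper_force: 0.0
```

Run:
```python
from h import *
print(observe()["position"])
im,d,T,P=look("w2")
for q in ["cover","cover_bar","shaker"]:
    for r in cams.outline_of("wrist",q)[:2]:
        m=r["mask"]; print(q,round(r["p"],2),m.sum(),np.array(r["box"]).round(3)*[640,400,640,400],np.median(P[m&(d>0)],0).round(4))
        np.save("w2_"+q,m) if r["p"]>.5 else 0
    for r in cams.mark_of("wrist",q)[:2]: print(' mark',round(r["p"],2),np.array(r["location"])*[640,400])
m=np.load("w2_cover.npy")&(d>0)&(P[...,2]>.08)
p=P[m]; print("z hist",np.histogram(p[:,2],bins=np.arange(.08,.17,.005)))
t=p[abs(p[:,2]-.119)<.006]; print("coverTop",len(t),cv2.minAreaRect(t[:,:2].astype(np.float32)))
g=cv2.cvtColor(im,cv2.COLOR_RGB2GRAY); b=np.zeros_like(m); 
dk=m&(g<60)&(P[...,2]>.135); t=P[dk]; print("bar",len(t),t.mean(0) if len(t) else 0, cv2.minAreaRect(t[:,:2].astype(np.float32)) if len(t) else 0)
```

```text
[0.37862368 0.11729735 0.35912845]
cover 0.93 9683 [312.32 120.   119.68  85.6 ] [0.4467 0.1238 0.1185]
 mark 0.66 [315.712 119.32 ]
 mark 0.32 [631.104 118.2  ]
cover_bar 0.82 9647 [312.96 119.6  119.68  91.2 ] [0.4467 0.1237 0.1185]
 mark 0.84 [313.28 120.2 ]
 mark 0.43 [ 93.184 147.32 ]
shaker 0.89 1440 [313.6  170.4   99.84  18.  ] [0.3718 0.1285 0.0498]
z hist (array([   0,    0,    0,    0,    0,    0,    0, 8711,  233,    0,    0,
          0,    1,   72,  629,    0,    0]), array([0.08 , 0.085, 0.09 , 0.095, 0.1  , 0.105, 0.11 , 0.115, 0.12 ,
       0.125, 0.13 , 0.135, 0.14 , 0.145, 0.15 , 0.155, 0.16 , 0.165]))
coverTop 8944 ((0.44405195116996765, 0.12512719631195068), (0.10182727128267288, 0.14246222376823425), 0.04580941051244736)
bar 661 [0.44473402 0.12509056 0.15188244] ((0.44329607486724854, 0.12518498301506042), (0.06257700175046921, 0.013585591688752174), 1.2783275842666626)
```

View pics/w2.png

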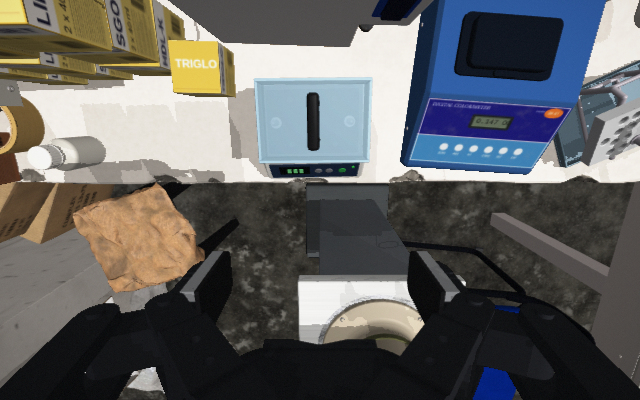

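The clear cover sits at (313,120) with its black bar vertical in the picture, so it is aligned with the world axes. The fitted size of 102×142 mm matches. Free worktop lies to its left, and the white bottle is at (65,152). Next I grip the cover bar.

Request:
{"method": "move_arm", "body": {"jaw": [8.5,8.5,8.5,8.5,8.5,8.5,8.5,8.5,8.5,8.5,8.5], "dp": [[3.28,-0.4,0],[3.28,-0.4,0],[0,0,4.1],[0,0,4.1],[0,0,4.1],[0,0,4.1],[0,0,2.5],[0,0,2],[0,0,1.2],[0,0,0.8],[0,0,0]], "turn": [[0,0,0],[0,0,0],[0,0,0],[0,0,0],[0,0,0],[0,0,0],[0,0,0],[0,0,0],[0,0,0],[0,0,0],[0,0,0]], "force": 50}}

```text
time_s: 5.03
position: [0.4437, 0.1253, 0.1292]
tool_rot: [[1.0, -0.004, -0.003], [-0.004, -1.0, -0.0], [-0.003, 0.0, -1.0]]
ft_force: [0.1, 0.1, -0.0]
grip_width: 0.085
gripper_force: 0.0
```

Request:
{"method": "move_arm", "body": {"jaw": [0.5,0.5,0.5,0.5,0.5,0.5,0.5,0.5,0.5,0.5], "dp": [[0,0,0],[0,0,0],[0,0,0],[0,0,0],[0,0,0],[0,0,0],[0,0,0],[0,0,0],[0,0,0],[0,0,0]], "turn": [[0,0,0],[0,0,0],[0,0,0],[0,0,0],[0,0,0],[0,0,0],[0,0,0],[0,0,0],[0,0,0],[0,0,0]], "force": 50}}

```text
time_s: 5.87
position: [0.4444, 0.1254, 0.1308]
tool_rot: [[1.0, -0.004, 0.001], [-0.004, -1.0, 0.0], [0.001, -0.0, -1.0]]
ft_force: [-1.0, 1.2, 6.0]
grip_width: 0.0132
gripper_force: 49.8
```

Request:
{"method": "move_arm", "body": {"jaw": [0.5,0.5,0.5,0.5,0.5,0.5,0.5,0.5,0.5,0.5,0.5,0.5], "dp": [[0,0,-1],[0,0,-2],[0,0,-2.5],[0,0,-2.5],[-0.5,-0.5,-1.5],[-0.6,-3.5,0],[-0.6,-3.7,0],[-0.6,-3.7,0],[-0.6,-3.7,0],[-0.5,-3.7,0],[0,-3,0],[0,-1.7,0]], "turn": [[0,0,0],[0,0,0],[0,0,0],[0,0,0],[0,0,0],[0,0,0],[0,0,0],[0,0,0],[0,0,0],[0,0,0],[0,0,0],[0,0,0]]}}

```text
time_s: 6.87
position: [0.4102, 0.3634, 0.2247]
tool_rot: [[1.0, -0.002, -0.001], [-0.002, -1.0, 0.0], [-0.001, -0.0, -1.0]]
ft_force: [0.1, -0.7, -1.9]
grip_width: 0.0131
gripper_force: 49.1
```

Run:
```python
from h import *
s=observe(); print(s["position"],s["grip_width"],s["ft_force"])
im,d,T,P=look("s3","scene")
m=(P[...,2]>.01)&(P[...,2]<.3)&(P[...,1]>.2)&(P[...,1]<.55)&(P[...,0]>.34)&(P[...,0]<.7)&(d>0)
p=P[m]
z=np.load("scene0.npz"); P0=pts("scene",z["d"],z["T"]);
# obstacles before: nearest x per y bin, above z 0.015
for y in np.arange(.22,.54,.04):
    k=(abs(P0[...,1]-y)<.02)&(P0[...,2]>.02)&(P0[...,0]>.3)&(P0[...,0]<.7)&(P0[...,2]<.5); w=(abs(P0[...,1]-y)<.02)&(abs(P0[...,2])<.008)
    print(round(y,2),"obst x min",np.percentile(P0[k][:,0],[1,5]).round(3) if k.sum()>5 else None, "zmax",P0[k][:,2].max().round(3) if k.any() else 0,"top x",np.percentile(P0[w][:,0],[1,99]).round(3))
cv2.imwrite("pics/s3c.png",cv2.resize(im[200:400,220:440],(660,600))[...,::-1])
```

```text
[0.41016264 0.36340301 0.22473336] 0.013145655417144932 [ 0.10423453 -0.65421859 -1.90025181]
0.22 obst x min [0.381 0.413] zmax 0.455 top x [0.343 0.934]
0.26 obst x min [0.481 0.525] zmax 0.455 top x [0.342 0.931]
0.3 obst x min [0.48  0.481] zmax 0.268 top x [0.342 0.758]
0.34 obst x min [0.51  0.511] zmax 0.275 top x [0.339 0.754]
0.38 obst x min [0.51  0.511] zmax 0.274 top x [0.347 0.513]
0.42 obst x min [0.502 0.503] zmax 0.262 top x [0.34  0.507]
0.46 obst x min [0.497 0.503] zmax 0.251 top x [0.339 0.507]
0.5 obst x min [0.373 0.376] zmax 0.226 top x [0.339 0.5  ]
0.54 obst x min [0.393 0.393] zmax 0.149 top x [0.34  0.478]
```

Request:
{"method": "move_arm", "body": {"jaw": [0.5,0.5,0.5,0.5,0.5,0.5,0.5,0.5,0.5], "dp": [[-0.5,0,2],[0,0,3],[0,0,3],[0,0,3],[0,0,2.5],[0,0,1.2],[0,0,0.5],[0,0,0.4],[0,0,0]], "turn": [[0,0,0],[0,0,0],[0,0,0],[0,0,0],[0,0,0],[0,0,0],[0,0,0],[0,0,0],[0,0,0]]}}

```text
time_s: 7.67
position: [0.4062, 0.3605, 0.0692]
tool_rot: [[1.0, -0.004, -0.0], [-0.004, -1.0, -0.0], [-0.0, 0.0, -1.0]]
ft_force: [0.3, -0.7, -0.9]
grip_width: 0.0128
gripper_force: 49.0
```

Request:
{"method": "move_arm", "body": {"jaw": [0.5,0.5,0.5,0.5,0.5], "dp": [[0,0,0.2],[0,0,0.2],[0,0,0.2],[0,0,0.15],[0,0,0]], "turn": [[0,0,0],[0,0,0],[0,0,0],[0,0,0],[0,0,0]]}}

```text
time_s: 8.08
position: [0.4061, 0.3605, 0.0618]
tool_rot: [[1.0, -0.004, -0.0], [-0.004, -1.0, -0.0], [-0.0, 0.0, -1.0]]
ft_force: [-0.5, -0.4, -2.5]
grip_width: 0.0132
gripper_force: 49.0
```

Request:
{"method": "move_arm", "body": {"jaw": [0.5,0.5,0.5], "dp": [[0,0,0.1],[0,0,0.1],[0,0,0]], "turn": [[0,0,0],[0,0,0],[0,0,0]]}}

```text
time_s: 8.33
position: [0.4063, 0.3607, 0.0608]
tool_rot: [[1.0, -0.004, 0.001], [-0.004, -1.0, 0.0], [0.001, -0.0, -1.0]]
ft_force: [-2.4, -0.9, 8.6]
grip_width: 0.0128
gripper_force: 50.4
```

The cover is in contact with the worktop. I release it, rise, and go back above the shaker to look.

Request:
{"method": "move_arm", "body": {"jaw": [4,8.5,8.5,8.5,8.5,8.5,8.5,8.5,8.5,8.5,8.5,8.5], "dp": [[0,0,0],[0,0,0],[0,0,0],[0,0,0],[0,0,0],[0,0,0],[0,0,-2],[0,0,-4],[0,0,-4.1],[0,0,-4.1],[0,0,-4.1],[0,0,-4.1]], "turn": [[0,0,0],[0,0,0],[0,0,0],[0,0,0],[0,0,0],[0,0,0],[0,0,0],[0,0,0],[0,0,0],[0,0,0],[0,0,0],[0,0,0]]}}

```text
time_s: 9.33
position: [0.4056, 0.3603, 0.2861]
tool_rot: [[1.0, -0.004, 0.0], [-0.004, -1.0, 0.0], [0.0, -0.0, -1.0]]
ft_force: [1.3, -0.6, -0.3]
grip_width: 0.085
gripper_force: 0.0
```

Request:
{"method": "move_arm", "body": {"jaw": [8.5,8.5,8.5,8.5,8.5,8.5,8.5,8.5,8.5,8.5], "dp": [[-0.3,3,-1],[-0.4,3,-1],[-0.4,3,-1],[-0.4,3,-1],[-0.4,3,-1],[-0.4,3,-1],[-0.4,3,-1],[-0.3,2,0],[0,1,0],[0,0,0]], "turn": [[0,0,0],[0,0,0],[0,0,0],[0,0,0],[0,0,0],[0,0,0],[0,0,0],[0,0,0],[0,0,0],[0,0,0]]}}

```text
time_s: 10.17
position: [0.375, 0.1193, 0.3541]
tool_rot: [[1.0, -0.007, 0.001], [-0.007, -1.0, -0.0], [0.001, 0.0, -1.0]]
ft_force: [0.3, -0.2, -0.7]
grip_width: 0.0848
gripper_force: 0.0
```

Run:
```python
from h import *
print(observe()["position"])
im,d,T,P=look("w4")
for q in ["shaker_deck","shaker","cover","white_bottle"]:
    for r in cams.mark_of("wrist",q)[:2]: print(q,'mark',round(r["p"],2),np.array(r["location"])*[640,400])
for r in cams.outline_of("wrist","cover")[:1]:
    m=r["mask"]&(d>0); t=P[m]; print("cover",round(r["p"],2),np.percentile(t[:,2],[5,50,95])); t=t[abs(t[:,2]-.049)<.006]; print(len(t),cv2.minAreaRect(t[:,:2].astype(np.float32)), plane(t)[1])
reg=(d>0)&(abs(P[...,0]-.445)<.075)&(abs(P[...,1]-.125)<.09)
dk=reg&(abs(P[...,2]-.08)<.004); t=P[dk]; print("deck",len(t),np.median(t,0),cv2.minAreaRect(t[:,:2].astype(np.float32)))
pin=reg&(P[...,2]>.09); n,l,st,ce=cv2.connectedComponentsWithStats(pin.astype(np.uint8))
for i in range(1,n):
    if st[i,4]>5:
        t=P[l==i]; tt=t[t[:,2]>.103]; print("pin",st[i],t.mean(0).round(4),t[:,2].max(),tt.mean(0).round(4) if len(tt) else 0)
```

```text
[0.37499556 0.11925398 0.35407617]
shaker_deck mark 0.63 [312.512 117.4  ]
shaker_deck mark 0.33 [170.624 144.2  ]
shaker mark 0.7 [315.52 132.4 ]
cover mark 0.85 [170.88 147.2 ]
white_bottle mark 0.73 [ 91.776 149.08 ]
cover 0.76 [0.02574107 0.04846488 0.0808615 ]
5975 ((0.4053584635257721, 0.3601398468017578), (0.10170133411884308, 0.14297997951507568), 0.5872544050216675) [-0.00112136 -0.0012      0.99999865]
deck 5856 [0.44544951 0.12711053 0.07943828] ((0.443161278963089, 0.12720215320587158), (0.08415599167346954, 0.12383436411619186), 1.1486634016036987)
pin [349 115   7   7  39] [0.4442 0.0779 0.102 ] 0.10748316484848186 [0.4441 0.0775 0.1056]
pin [272 117   7   7  43] [0.4423 0.1757 0.1014] 0.10763624841453384 [0.4422 0.1765 0.1057]
pin [    0   251   640   149 45198] [0.3865 0.1197 0.4289] 0.454161347682551 [0.3865 0.1197 0.4289]
```

View pics/w4.png

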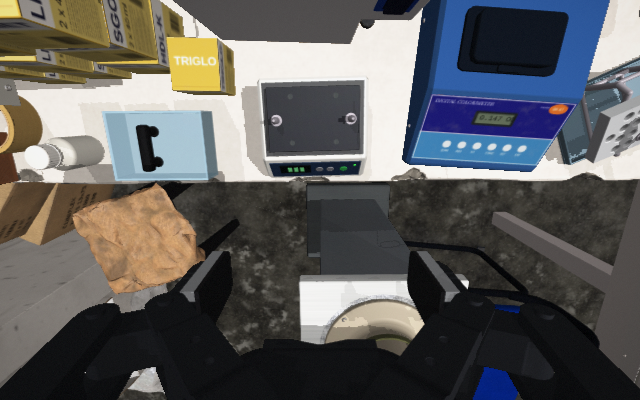

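The deck is bare at (314,117), with its pins at (276,120) and (351,118). The cover stands level on free worktop at (160,145), clear of the white bottle at (65,152). The deck centre is about (0.443, 0.127) with a yaw of about 1.1°. Now I fetch the plate.

Request:
{"method": "move_arm", "body": {"jaw": [8.5,8.5,8.5,8.5,8.5,8.5,8.5,8.5,8.5,8.5,8.5,8.5], "dp": [[-0.1,4,0],[-0.1,4,0],[-0.1,4,0],[-0.1,4,0],[-0.1,4,0],[-0.1,4,0],[-0.1,4,0],[-0.1,4,0],[-0.1,4,0],[-0.1,4,0],[-0.1,4,0],[-0.1,4,0]], "turn": [[0,0,0],[0,0,0],[0,0,0],[0,0,0],[0,0,0],[0,0,0],[0,0,0],[0,0,0],[0,0,0],[0,0,0],[0,0,0],[0,0,0]]}}

```text
time_s: 11.47
position: [0.3612, -0.3609, 0.3536]
tool_rot: [[1.0, -0.004, -0.0], [-0.004, -1.0, 0.0], [-0.0, -0.0, -1.0]]
ft_force: [1.0, 0.6, 0.9]
grip_width: 0.0846
gripper_force: 0.0
```

Request:
{"method": "move_arm", "body": {"jaw": [8.5,8.5,8.5,8.5,8.5,8.5,8.5,8.5,8.5,8.5,8.5], "dp": [[0,0,0],[0,0,0],[0,0,0],[0,0,0],[0,0,0],[0,0,0],[0,0,0],[0,0,0],[0,0,0],[0,0,0],[0,0,0]], "turn": [[0,0,-0.109],[0,0,-0.109],[0,0,-0.109],[0,0,-0.109],[0,0.105,0],[0,0.105,0],[0,0.105,0],[0,0.105,0],[0,0.104,0],[0,0,0],[0,0,0]]}}

```text
time_s: 12.38
position: [0.3608, -0.3595, 0.3533]
tool_rot: [[0.788, 0.418, 0.452], [0.361, -0.909, 0.209], [0.498, -0.001, -0.867]]
ft_force: [-0.5, 0.2, 0.5]
grip_width: 0.0853
gripper_force: 0.0
```

```bash
cat >> h.py <<'E'
from scipy.spatial.transform import Rotation as R
def delta(Rt,pt):
    s=observe(); A=np.array(s["tool_rot"]); p=np.array(s["position"])
    print("pos",p.round(4),"dp cm in tool",(A.T@(np.array(pt)-p)*100).round(2),"turn",R.from_matrix(A.T@Rt).as_rotvec().round(4))
def plate_fit(tag,box):
    z=np.load(tag+".npz"); im,d,T=z["im"],z["d"],z["T"]; P=pts("wrist",d,T); hsv=cv2.cvtColor(im,cv2.COLOR_RGB2HSV)
E
python3 - <<'E'
from h import *
n=np.array([-.453,-.208,.867]); n/=np.linalg.norm(n); y=np.array([.417,-.909,0]);y/=np.linalg.norm(y); y-=n*(n@y); y/=np.linalg.norm(y); x=np.cross(y,-n)
Rt=np.c_[x,y,-n]; bar=np.array([.4188,-.3396,.1032])
delta(Rt,bar-.019*n+.08*n); print(observe()["q"].round(1))
im,d,T,P=look("w5")
hsv=cv2.cvtColor(im,cv2.COLOR_RGB2HSV)
red=(d>0)&((hsv[...,0]<8)|(hsv[...,0]>172))&(hsv[...,1]>150)
red&=np.linalg.norm(P-bar,axis=-1)<.06
q=(P[red]-bar)@np.c_[x,y,n]; print(len(q),np.percentile(q,[2,50,98],axis=0).round(4))
t=q[q[:,2]>.004]; print(cv2.minAreaRect(t[:,:2].astype(np.float32)))
q=(P-bar)@np.c_[x,y,n]; k=(d>0)&(abs(q[...,2]+.038)<.005)&(abs(q[...,0])<.055)&(abs(q[...,1])<.08)&(hsv[...,1]<80)
print(cv2.minAreaRect(q[k][:,:2].astype(np.float32)),q[k][:,2].mean())
E
```

```text
pos [ 0.3608 -0.3595  0.3533] dp cm in tool [-7.18  0.64 18.62] turn [-0.0014  0.     -0.0002]
[-73.6  11.7  74.5  29.8  97.5  -5.2]
400 [[-0.029  -0.0057  0.0027]
 [ 0.0027 -0.0003  0.0081]
 [ 0.0311  0.0053  0.01  ]]
((0.000653320923447609, -0.00037092994898557663), (0.01112412754446268, 0.062278036028146744), 89.5342025756836)
((-0.0043180957436561584, 3.777444362640381e-06), (0.12446947395801544, 0.09271030873060226), 89.9305648803711) -0.03783565636547187
```

Request:
{"method": "move_arm", "body": {"jaw": [8.5,8.5,8.5,8.5,8.5,8.5,8.5,8.5,8.5], "dp": [[-2,0.2,0],[-2.5,0.2,1],[-2.6,0.2,3],[0,0,4],[0,0,4],[0,0,4],[0,0,2.6],[0,0,0],[0,0,0]], "turn": [[0,0,0],[0,0,0],[0,0,0],[0,0,0],[0,0,0],[0,0,0],[0,0,0],[0,0,0],[0,0,0]]}}

```text
time_s: 13.18
position: [0.3933, -0.3508, 0.1574]
tool_rot: [[0.786, 0.422, 0.452], [0.365, -0.907, 0.211], [0.499, -0.001, -0.866]]
ft_force: [0.3, 0.2, -0.4]
grip_width: 0.0849
gripper_force: 0.0
```

Run:
```python
from h import *
n=np.array([-.453,-.208,.867]); n/=np.linalg.norm(n); y=np.array([.417,-.909,0]);y/=np.linalg.norm(y); y-=n*(n@y); y/=np.linalg.norm(y); x=np.cross(y,-n)
Rt=np.c_[x,y,-n]; bar=np.array([.4188,-.3396,.1032])
delta(Rt,bar-.019*n)
```

```text
pos [ 0.3933 -0.3508  0.1574] dp cm in tool [-0.29  0.07  7.98] turn [-0.003  -0.001   0.0043]
```

Request:
{"method": "move_arm", "body": {"jaw": [8.5,8.5,8.5,8.5,8.5], "dp": [[-0.25,0.05,2.5],[0,0,2.5],[0,0,1.7],[0,0,1.2],[0,0,0]], "turn": [[0,0,0],[0,0,0],[0,0,0],[0,0,0],[0,0,0]]}}

```text
time_s: 13.6
position: [0.4271, -0.3365, 0.0879]
tool_rot: [[0.786, 0.42, 0.454], [0.364, -0.907, 0.209], [0.5, 0.001, -0.866]]
ft_force: [0.7, -0.4, 0.5]
grip_width: 0.0848
gripper_force: 0.0
```

Request:
{"method": "move_arm", "body": {"jaw": [0.5,0.5,0.5,0.5,0.5,0.5,0.5,0.5,0.5,0.5], "dp": [[0,0,0],[0,0,0],[0,0,0],[0,0,0],[0,0,0],[0,0,0],[0,0,0],[0,0,0],[0,0,0],[0,0,0]], "turn": [[0,0,0],[0,0,0],[0,0,0],[0,0,0],[0,0,0],[0,0,0],[0,0,0],[0,0,0],[0,0,0],[0,0,0]], "force": 90}}

```text
time_s: 14.43
position: [0.4262, -0.3366, 0.0881]
tool_rot: [[0.786, 0.419, 0.454], [0.363, -0.908, 0.209], [0.5, 0.001, -0.866]]
ft_force: [-5.1, -0.1, 6.2]
grip_width: 0.0122
gripper_force: 88.0
```

Request:
{"method": "move_arm", "body": {"jaw": [0.5,0.5,0.5,0.5,0.5,0.5,0.5,0.5,0.5,0.5], "dp": [[0,0,-0.5],[0,0,-1],[0,0,-1.5],[0,0,-2],[0,0,-2.5],[0,0,-2.5],[1,0,-3],[1.5,0,-3],[1.5,0,-3],[0,0,0]], "turn": [[0,0,0],[0,0,0],[0,0,0],[0,0,0],[0,0,0],[0,0,0],[0,0,0],[0,0,0],[0,0,0],[0,0,0]]}}

```text
time_s: 15.27
position: [0.3715, -0.3633, 0.2783]
tool_rot: [[0.785, 0.418, 0.457], [0.367, -0.908, 0.2], [0.499, 0.011, -0.866]]
ft_force: [0.8, -1.3, -3.9]
grip_width: 0.0125
gripper_force: 88.3
```

Request:
{"method": "move_arm", "body": {"jaw": [0.5,0.5,0.5,0.5,0.5,0.5,0.5,0.5,0.5,0.5], "dp": [[0,0,0],[0,0,0],[0,0,0],[0,0,0],[0,0,0],[0,0,-2],[0,0,-2],[0,0,-3],[0,0,-2],[0,0,0]], "turn": [[0,-0.1047,0],[0,-0.1047,0],[0,-0.1047,0],[0,-0.1047,0],[0,-0.1047,0],[0,0,0.1035],[0,0,0.1035],[0,0,0.1035],[0,0,0.1035],[0,0,0]]}}

```text
time_s: 16.1
position: [0.3718, -0.362, 0.3653]
tool_rot: [[1.0, 0.014, 0.004], [0.014, -1.0, -0.004], [0.004, 0.004, -1.0]]
ft_force: [0.3, 1.3, -4.1]
grip_width: 0.0124
gripper_force: 88.7
```

Run:
```python
from h import *
a=np.radians(1.1); Rt=np.c_[[np.cos(a),np.sin(a),0],[np.sin(a),-np.cos(a),0],[0,0,-1]]
delta(Rt,[.443,.127,.37])
z=np.load("scene0.npz"); P0=pts("scene",z["d"],z["T"]); k=(abs(P0[...,0]-.4)<.12)&(abs(P0[...,1]+.12)<.14)&(z["d"]>0)&(P0[...,2]<.5); print(np.percentile(P0[k][:,2],[50,90,99,99.9]))
im,d,T,P=look("w6"); A=np.array(observe()["tool_rot"]); p0=np.array(observe()["position"])
hsv=cv2.cvtColor(im,cv2.COLOR_RGB2HSV)
q=(P-p0)@A  # tool coords
k=(d>0)&(abs(q[...,2]-.019)<.012)&(abs(q[...,0])<.06)&(abs(q[...,1])<.09)&(hsv[...,1]<80)
t=q[k]; print(len(t)); 
if len(t)>50:
    c,n,b=plane(t,.002); print("plane",c.round(4),n.round(4)); print(cv2.minAreaRect(t[b][:,:2].astype(np.float32)))
    print("x pct",np.percentile(t[b][:,0],[.5,99.5]),"y pct",np.percentile(t[b][:,1],[.5,99.5]))
```

```text
pos [ 0.3718 -0.362   0.3653] dp cm in tool [  7.82 -48.79  -0.67] turn [ 0.0045 -0.0035 -0.0049]
[-0.00361276  0.09446119  0.45787725  0.49705819]
18462
plane [0.0145 0.0002 0.0177] [0.0029 0.0019 1.    ]
((0.005492739379405975, 0.00014277175068855286), (0.07429152727127075, 0.12481585890054703), 0.3273535966873169)
x pct [-0.02870369  0.04245829] y pct [-0.06141535  0.06180978]
```

View pics/w6.png

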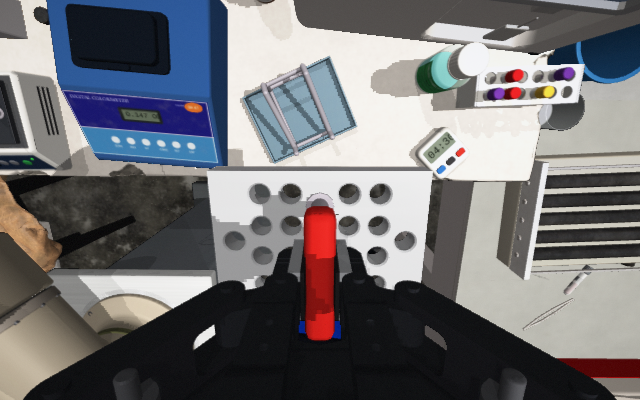

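The plate is held level, with its front edge at row 170, and the empty stand is at (300,108). In the hand the plate sits within about 0.5 mm of centre. I carry it to the shaker.

Request:
{"method": "move_arm", "body": {"jaw": [0.5,0.5,0.5,0.5,0.5,0.5,0.5,0.5,0.5,0.5,0.5,0.5], "dp": [[0,-1.5,0],[0,-3,0],[0,-3.8,0],[0.5,-3.8,0],[0.5,-3.8,0],[0.7,-3.8,0],[0.7,-3.8,0],[0.7,-3.8,0],[0.7,-3.8,0],[0.7,-3.8,0],[0.7,-3.8,0],[0.7,-3.8,0]], "turn": [[0,0,0],[0,0,0],[0,0,0],[0,0,0],[0,0,0],[0,0,0],[0,0,0],[0,0,0],[0,0,0],[0,0,0],[0,0,0],[0,0,0]]}}

```text
time_s: 17.15
position: [0.422, 0.0663, 0.3599]
tool_rot: [[1.0, 0.021, -0.004], [0.021, -1.0, 0.001], [-0.004, -0.001, -1.0]]
ft_force: [0.1, -0.3, -5.7]
grip_width: 0.0124
gripper_force: 88.7
```

Request:
{"method": "move_arm", "body": {"jaw": [0.5,0.5,0.5,0.5,0.5,0.5,0.5,0.5,0.5,0.5,0.5], "dp": [[0.7,-2.8,0],[0.7,-2,0],[0.5,-1,0],[0,0,0],[0,0,2],[0,0,4],[0,0,4],[0,0,4],[0,0,2],[0,0,0],[0,0,0]], "turn": [[0,0,0],[0,0,0],[0,0,0],[0,0,0],[0,0,0],[0,0,0],[0,0,0],[0,0,0],[0,0,0],[0,0,0],[0,0,0]]}}

```text
time_s: 18.07
position: [0.4406, 0.1218, 0.2018]
tool_rot: [[1.0, 0.018, -0.002], [0.018, -1.0, -0.0], [-0.002, 0.0, -1.0]]
ft_force: [1.2, 0.9, -3.9]
grip_width: 0.0122
gripper_force: 88.6
```

Run:
```python
from h import *
a=np.radians(0.9); Rt=np.c_[[np.cos(a),np.sin(a),0],[np.sin(a),-np.cos(a),0],[0,0,-1]]
delta(Rt,[.4427,.1272,.15]); s=observe(); print(s["tool_rot"].round(4),s["ft_force"].round(1))
```

```text
pos [0.4406 0.1218 0.2018] dp cm in tool [ 0.23 -0.54  5.18] turn [0.     0.002  0.0021]
[[ 9.998e-01  1.780e-02 -2.000e-03]
 [ 1.780e-02 -9.998e-01 -1.000e-04]
 [-2.000e-03  0.000e+00 -1.000e+00]] [ 1.2  0.9 -3.9]
```

Request:
{"method": "move_arm", "body": {"jaw": [0.5,0.5,0.5,0.5,0.5,0.5,0.5], "dp": [[0.23,-0.54,1],[0,0,1.5],[0,0,1.5],[0,0,0.8],[0,0,0.3],[0,0,0],[0,0,0]], "turn": [[0,0.002,0.002],[0,0,0],[0,0,0],[0,0,0],[0,0,0],[0,0,0],[0,0,0]]}}

```text
time_s: 18.65
position: [0.444, 0.1281, 0.1523]
tool_rot: [[1.0, 0.016, 0.004], [0.016, -1.0, 0.0], [0.004, -0.0, -1.0]]
ft_force: [0.6, -0.1, -5.6]
grip_width: 0.0124
gripper_force: 88.7
```

Run:
```python
from h import *
a=np.radians(0.9); Rt=np.c_[[np.cos(a),np.sin(a),0],[np.sin(a),-np.cos(a),0],[0,0,-1]]
delta(Rt,[.4427,.1272,.1137])
im,d,T,P=look("w7"); A=np.array(observe()["tool_rot"]); p0=np.array(observe()["position"])
q=(P-p0)@A
hsv=cv2.cvtColor(im,cv2.COLOR_RGB2HSV)
# pins seen through holes: pixels of the holes' expected place
c,f=K("wrist"); Tt=np.array(c["tool_from_camera"]); Ti=np.linalg.inv(Tt)
def proj(pt): v=Ti@np.r_[pt,1]; return c["cx"]+f*v[0]/-v[2], c["cy"]-f*v[1]/-v[2]
for s in (-1,1):
    print(s,"hole px",np.round(proj([.0005,.0002+s*.05,.0177]),1), "pin top px",np.round(proj(A.T@(np.array([.44315,.127,.108])+ -s*np.array([-.00096,.0495,0])-p0)),1))
k=(d>0)&(abs(q[...,2]-.0177)<.004)&(abs(q[...,0])<.06)&(abs(q[...,1])<.09); t=q[k]; print(cv2.minAreaRect(t[:,:2].astype(np.float32)),plane(t,.002)[1],np.percentile(t[:,0],99.5))
cv2.imwrite("pics/w7c.png",cv2.resize(im[150:300,190:450],(780,450),interpolation=2)[...,::-1])
```

```text
pos [0.444  0.1281 0.1523] dp cm in tool [-0.14  0.08  3.86] turn [-0.0002 -0.0044  0.0001]
-1 hole px [233.6 242.5] pin top px [247.  228.7]
1 hole px [406.7 242.6] pin top px [395.9 228.4]
((0.00532936304807663, -0.00030517950654029846), (0.07411336898803711, 0.12457381188869476), 0.071662537753582) [ 0.00127626 -0.00191807  0.99999735] 0.042066519769436206
```

View pics/w7c.png

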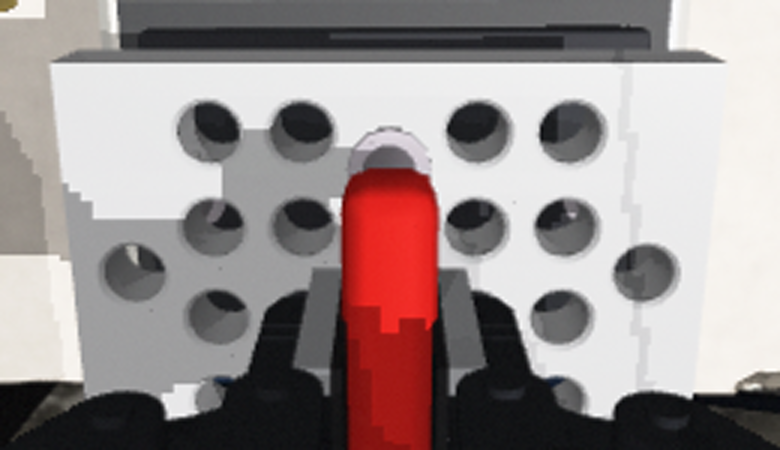

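Only well bores show through the plate, and the pins lie hidden beneath it. The plate is square in the hand, so I correct the small sideways error and settle.

Request:
{"method": "move_arm", "body": {"jaw": [0.5,0.5,0.5,0.5], "dp": [[-0.1,0.08,0.4],[0,0,0],[0,0,0],[0,0,0]], "turn": [[0,-0.003,0],[0,0,0],[0,0,0],[0,0,0]]}}

```text
time_s: 19.03
position: [0.4424, 0.1274, 0.1474]
tool_rot: [[1.0, 0.016, -0.0], [0.016, -1.0, 0.0], [-0.0, -0.0, -1.0]]
ft_force: [0.3, 0.3, -5.7]
grip_width: 0.0125
gripper_force: 88.6
```

Run:
```python
from h import *
a=np.radians(0.9); Rt=np.c_[[np.cos(a),np.sin(a),0],[np.sin(a),-np.cos(a),0],[0,0,-1]]
delta(Rt,[.4429,.127,.1137])
cams.get_image("wrist"); delta(Rt,[.4429,.127,.1137]); print(observe()["ft_force"])
```

```text
pos [0.4424 0.1274 0.1474] dp cm in tool [0.05 0.04 3.37] turn [-0.0002  0.0003  0.0001]
pos [0.4424 0.1274 0.1474] dp cm in tool [0.05 0.04 3.37] turn [-0.0002  0.0003  0.0002]
[ 0.09864247  0.53789046 -5.62670378]
```

Request:
{"method": "move_arm", "body": {"jaw": [0.5,0.5,0.5,0.5,0.5], "dp": [[0.05,0.03,0.3],[0,0,0.3],[0,0,0.3],[0,0,0.3],[0,0,0]], "turn": [[0,0,0],[0,0,0],[0,0,0],[0,0,0],[0,0,0]]}}

```text
time_s: 19.5
position: [0.4425, 0.1271, 0.1345]
tool_rot: [[1.0, 0.016, -0.002], [0.016, -1.0, 0.0], [-0.002, -0.0, -1.0]]
ft_force: [-0.2, 0.2, -4.2]
grip_width: 0.0124
gripper_force: 88.7
```

Request:
{"method": "move_arm", "body": {"jaw": [0.5,0.5,0.5,0.5,0.5], "dp": [[0,0,0.25],[0,0,0.25],[0,0,0.25],[0,0,0.2],[0,0,0]], "turn": [[0,0,0],[0,0,0],[0,0,0],[0,0,0],[0,0,0]]}}

```text
time_s: 19.92
position: [0.4426, 0.1271, 0.1253]
tool_rot: [[1.0, 0.016, -0.001], [0.016, -1.0, 0.0], [-0.001, -0.0, -1.0]]
ft_force: [0.7, 0.3, -5.5]
grip_width: 0.012
gripper_force: 88.8
```

Request:
{"method": "move_arm", "body": {"jaw": [0.5,0.5,0.5,0.5,0.5], "dp": [[0,0,0.25],[0,0,0.25],[0,0,0.25],[0,0,0.15],[0,0,0]], "turn": [[0,0,0],[0,0,0],[0,0,0],[0,0,0],[0,0,0]]}}

```text
time_s: 20.33
position: [0.4427, 0.1271, 0.1164]
tool_rot: [[1.0, 0.016, -0.001], [0.016, -1.0, 0.0], [-0.001, -0.0, -1.0]]
ft_force: [0.2, -0.3, -5.3]
grip_width: 0.0122
gripper_force: 88.8
```

Request:
{"method": "move_arm", "body": {"jaw": [0.5,0.5,0.5,0.5], "dp": [[0,0,0.1],[0,0,0.1],[0,0,0.05],[0,0,0]], "turn": [[0,0,0],[0,0,0],[0,0,0],[0,0,0]]}}

```text
time_s: 20.67
position: [0.443, 0.1271, 0.1157]
tool_rot: [[1.0, 0.016, 0.001], [0.016, -1.0, 0.0], [0.001, -0.0, -1.0]]
ft_force: [-6.3, 0.0, 11.5]
grip_width: 0.0123
gripper_force: 91.4
```

Request:
{"method": "move_arm", "body": {"jaw": [1.6,2.5,5,8.5,8.5,8.5,8.5,8.5,8.5,8.5], "dp": [[0,0,0],[0,0,0],[0,0,0],[0,0,0],[0,0,0],[0,0,0],[0,0,0],[0,0,0],[0,0,0],[0,0,0]], "turn": [[0,0,0],[0,0,0],[0,0,0],[0,0,0],[0,0,0],[0,0,0],[0,0,0],[0,0,0],[0,0,0],[0,0,0]]}}

```text
time_s: 21.5
position: [0.4428, 0.1271, 0.1143]
tool_rot: [[1.0, 0.016, -0.001], [0.016, -1.0, 0.0], [-0.001, -0.0, -1.0]]
ft_force: [0.0, -0.1, 0.2]
grip_width: 0.0851
gripper_force: 0.0
```

Request:
{"method": "move_arm", "body": {"jaw": [8.5,8.5,8.5,8.5,8.5,8.5,8.5,8.5,8.5,8.5], "dp": [[0,0,-1],[0,0,-2],[0,0,-4],[0,0,-4],[0,0,-4],[0,0,-4],[0,0,-4],[-3.5,0,0],[-3.5,0,0],[0,0,0]], "turn": [[0,0,0],[0,0,0],[0,0,0],[0,0,0],[0,0,0],[0,0,0],[0,0,0],[0,0,0],[0,0,0],[0,0,0]]}}

```text
time_s: 22.33
position: [0.3687, 0.1263, 0.3453]
tool_rot: [[1.0, 0.017, 0.001], [0.017, -1.0, 0.0], [0.001, -0.0, -1.0]]
ft_force: [0.6, 1.2, 1.3]
grip_width: 0.0851
gripper_force: 0.0
```

Run:
```python
from h import *
im,d,T,P=look("w8"); hsv=cv2.cvtColor(im,cv2.COLOR_RGB2HSV)
reg=(d>0)&(abs(P[...,0]-.443)<.06)&(abs(P[...,1]-.127)<.08)
print(np.histogram(P[reg][:,2],bins=np.arange(.06,.16,.005)))
t=P[reg&(abs(P[...,2]-.096)<.006)]; print("plate top",np.median(t,0),plane(t,.002)[:2],cv2.minAreaRect(t[:,:2].astype(np.float32)))
for r in cams.outline_of("wrist","cover")[:1]:
    t=P[r["mask"]&(d>0)]; t=t[abs(t[:,2]-.049)<.006]; print("cover",r["p"],cv2.minAreaRect(t[:,:2].astype(np.float32)), plane(t)[:2])
```

```text
(array([ 170, 1881,  783,  728,  313,   75, 1611, 3372,   24,   28,    0,
          0,    0,    0,    0,  176,  560,    0,    0]), array([0.06 , 0.065, 0.07 , 0.075, 0.08 , 0.085, 0.09 , 0.095, 0.1  ,
       0.105, 0.11 , 0.115, 0.12 , 0.125, 0.13 , 0.135, 0.14 , 0.145,
       0.15 , 0.155]))
plate top [0.44563305 0.128445   0.09541509] (array([0.44496337, 0.12751006, 0.09538991]), array([-1.09027274e-03, -1.09596251e-04,  9.99999400e-01])) ((0.4435911774635315, 0.12734848260879517), (0.08348491042852402, 0.12426550686359406), 0.9751988649368286)
cover 0.79 ((0.40569281578063965, 0.3605429232120514), (0.10205011069774628, 0.14243997633457184), 0.18542703986167908) (array([0.40789662, 0.35809918, 0.04845808]), array([-7.19749666e-04, -1.53191181e-03,  9.99998568e-01]))
```

View pics/w8.png

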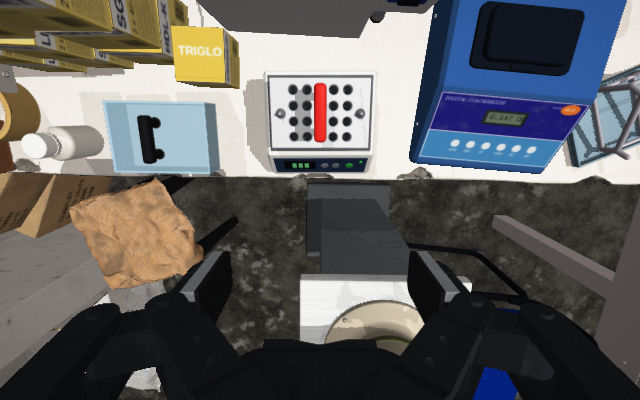

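The plate lies flush on the head at (320,112) with a pin showing in each hole. Its top face is at 95.4 mm against the expected 96 mm, and it is level. The cover stands free at (160,137). I hand the job in.

```bash
python3 -c "
from rig import ticket
print(ticket.close_job())"
```

```text
the job is handed in; nothing more can be done
None
```

The job is handed in: the plate is released and flush on the shaker's pins, the cover stands upright clear of everything on the free worktop, and I never moved against the bottles or timer; hand-in returned no verdict.

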